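# Pack the collage caddy and leave out what is open

### The job

Pack the collage caddy: stand the capped glue stick in the yellow tub and the paint pot with its lid on in the blue tub, lay the lavender tape roll flat in the red tub, and set the stapler on its base in the white tub. Leave the glue stick that has no cap and the empty pot that has no lid standing where they are.

Things in the scene. Friction and masses are not known exactly. Their poses are not given: they have to be found in the camera images.
- glue_capped_center (a point): capped glue stick, to be put away: stands upright on the green cutting mat (mat 2 mm thick), round, 26 mm across, 86 mm tall, green barrel with a white band and yellow foot, white cap over its top 30 mm (white disc from above); point at its centre, 43 mm above its underside; z up along the stick
- pot_lidded_center (a point): closed paint pot, to be put away: stands on the mat, white round pot 50 mm across with an orange band, screw lid on its top 14 mm orange and 52 mm across, 60 mm tall in all; point at its centre, 30 mm above its underside; z up
- tape_center (a point): roll of lavender tape, to be put away: lies flat on the mat (hole upright), 58 mm across, 48 mm tall, cardboard-lined hole 26 mm across; point at its centre, 24 mm above its underside; z up along the hole
- stapler_center (a point): small pink stapler, to be put away: stands on its base on the mat, 62 mm long (its x), base 24 mm wide, arm 22 mm wide (its y), 42 mm tall at most, any turn; point at its centre, 22 mm above its underside; z up; best pinched across its width
- glue_open_center (a point): glue stick without a cap, to be left alone: same green barrel, 26 mm across, but the top shows a yellow collar (23 mm across) round a cream plug of glue, 72 mm tall; point 36 mm above its underside; z up
- pot_open_center (a point): empty paint pot without a lid, to be left alone: same white pot with orange band, 50 mm across, 46 mm tall, open at the top with an orange stain on its floor; point 23 mm above its underside; z up
- tub_yellow: yellow tub, for the capped glue stick: square plastic tub, 102 x 102 mm outside, 96 x 96 mm inside, 30 mm high, walls and floor 3 mm, fixed in the caddy; origin at the centre of its underside (10 mm above the table; inner floor 3 mm higher), z up, x and y along its sides; printed on its floor: a small disc
- tub_blue: blue tub, for the pot with its lid; same sizes and origin as the yellow tub; printed on its floor: a large disc. The four tubs stand two by two, in any order, in a low plywood caddy, 228 mm square, its rim 34 mm above the mat, whose place and turn vary
- tub_red: red tub, for the tape; same sizes and origin as the yellow tub; printed on its floor: a ring
- tub_white: white tub, for the stapler; same sizes and origin as the yellow tub; printed on its floor: a rectangle. On the mat there are also an eraser and a flat round tin (18 mm high), no part of the job; all things on the mat stand at least 90 mm apart, centre to centre
Not all that is in view belongs to the job. Of the things like the part that bears stapler_center, leave any that is purple; of the rest the smaller one is meant. There is more than one size of the part that bears tape_center; the job needs the larger.

How it is judged:
By the outcome, as a careful person would: the job done as asked, in the order asked, and still so for the second after the job is handed in, with the robot touching nothing.
It also fails if it takes over 115 s, if anything falls off the work surface, if the arm or the gripper's body presses on something with over 40 N, if the wrist force passes 120 N, or if a joint passes its speed limit or range.

### The arm

A 6-joint arm with a two-finger parallel gripper is mounted at the origin on the work surface. World frame = base frame: x ahead of the robot, y to its left, z up, the work surface at z = 0. Lengths are in m, angles in rad, forces in N, time in s.
With the tool pointing down it reaches from about 0.3 to 0.775 m from the base axis. Payload 14.6 kg.
Tool frame: the origin (TCP) lies at the centre of the arm's flange, where the gripper is bolted on; the fingertips stand 199 mm ahead of it and the grasp point (between the pads) lies ctrl.tcp_to_grasp ahead of it (ctrl.tcp_to_grasp is the distance from the TCP to the grasp point, in m); z points along the fingers, y is the line along which they close (so a half turn about z gives the same grasp; the last joint's range is limited). The gripper opens to 94 mm and grips with 3 to 60 N. Pads are 16 mm wide; open, the fingers measure 119 mm over their backs; the gripper's body (75 mm by 177 mm) begins 78 mm behind the grasp point.
Start: joints at [1.166, 0.3, 1.521, -0, 1.321, -0.067], TCP at [0.182, 0.519, 0.405] pointing down, gripper open.
Joint ranges: [-3.03, 3.03], [-0.79, 2.21], [0.23, 2.52], [-1.04, 4.18], [0, 3.07], [-2.55, 2.55]. Speed limits (rad/s): [2.22, 2.22, 2.57, 3.14, 3.14, 3.14].

### API

Orientations are given as [roll, pitch, yaw] about the fixed x, y, z axes, in that order (R = Rz(yaw) Ry(pitch) Rx(roll)).
In Python, from station import ctrl gives the robot as it stands. The module is installed in compiled form; this text tells all that it offers.
- The arm moves only by the shell command python3 -m jog 'ROWS' [OPENING] [FORCE]. ROWS is JSON, a list of rows, each a list of 6 numbers: the shift along the tool's x, y, z in cm, then the turn, a rotation vector about the tool's x, y, z in rad. In form: [[tx, ty, tz, ax, ay, az], ...]. A call has 1 to 8 rows; each row is the pose to reach, as a shift and turn from the pose commanded when the call began, along the tool's axes at that moment; what a row does not reach only later rows make up. A row lasts 1/10 s, in which the tool goes at most 50 mm and 8.59 degrees, less where a joint would pass 70% of its speed; a pose out of reach is approached as far as the arm can. A call with a gripper value outside its range is refused whole. OPENING is the opening in per cent of the stroke, from 0 (shut) to 100 (fully open), set as the call begins (- or left out, the last holds). The fingers move at their own pace and stop on an object; FORCE is the grip in N (left out, the last holds). Time passes only in rows, so rows that repeat a pose let the fingers close. It gives the time, the measured TCP pose, the force, the opening and the grip force at its end, in the units of the state.
- ctrl.get_obs(): the state, without advancing time (a new reading comes with each control period).
- ctrl.camera(name): name is "scene" or "top"; returns a dict with "img" (420x560x3 uint8, blue, green, red), "intrinsics" (3x3 intrinsics, pixels), "k1" (the pictures are not rectified: a ray, as slopes to the right and down, at radius r is drawn at 1 + k1 r^2 times it, then the intrinsics apply), "R" (3x3) and "t" (3): a world point X has camera coordinates R X + t. Camera axes: x right, y down, z forward; pixel columns grow to the right and rows downward; lengths in m; the calibration is good to about 2 mm. A picture is of the moment at which its call begins. There is no depth.
- ctrl.hand_in(): hands the job in; it is judged then, once.
The state is a dict: "time_s": time; "qpos": joint angles; "joint_vel": joint speeds; "tau": joint torques, N m; "ee_pos": TCP position; "eef_rot": TCP orientation; "force": force on the tool from outside, world axes, zero at the start; "moment": the same for the moment, N m; "grip_width": finger opening in m; "grip_force": force on a finger pad.
Only numpy, scipy, OpenCV 4.12 (cv2) and the standard library are available. Lean on these libraries where they do the work, as an engineer would, in place of code of your own. Each camera call takes 0.05 s, during which the arm holds its last target. There are 200 camera calls.

## Working session

There is one attempt and no reset: what is moved stays moved. The work goes in short steps, Python scripts to look and compute and a shell command to move; the robot and the scene stay as the last step left them, time stands still between calls to the robot, and variables do not carry over. Pictures are saved under pics/ and viewed, at most 14 in all, crops included, and the job is handed in when it is done.

```bash
mkdir -p pics
cat > h.py <<'E'
import numpy as np, cv2
from station import ctrl
def snap(name,fn,box=None,s=1):
    c=ctrl.camera(name); im=c["img"]
    np.savez(f"pics/{name}.npz",img=im,K=c["intrinsics"],k1=c["k1"],R=c["R"],t=c["t"])
    if box: im=im[box[1]:box[3],box[0]:box[2]]
    if s!=1: im=cv2.resize(im,None,fx=s,fy=s,interpolation=cv2.INTER_CUBIC)
    cv2.imwrite("pics/"+fn,im)
def world(name,u,v,z):
    d=np.load(f"pics/{name}.npz"); K,R,t=d["K"],d["R"],d["t"].ravel()
    p=np.array([(u-K[0,2])/K[0,0],(v-K[1,2])/K[1,1]]); q=p.copy()
    for _ in range(20): q=p/(1+float(d["k1"])*(q@q))
    r=R.T@np.r_[q,1]; c=-R.T@t
    return c+r*(z-c[2])/r[2]
E
python3 - <<'E'
from h import *
snap("scene","s0.png",s=1.4); snap("top","t0.png",s=1.4)
o=ctrl.get_obs(); print(o, ctrl.tcp_to_grasp)
for n in("scene","top"):
    d=np.load(f"pics/{n}.npz"); print(n,-d["R"].T@d["t"].ravel(),d["K"],d["k1"])
E
```

```text
{'time_s': 0.1, 'qpos': array([ 1.16641419e+00,  3.00414202e-01,  1.52153096e+00,  2.41231158e-05,
        1.32071926e+00, -6.65611419e-02]), 'joint_vel': array([-0.00076877, -0.0020208 , -0.00154072,  0.00051535, -0.00141882,
        0.00046768]), 'tau': array([ 2.33444822e-03, -5.32638323e+01, -3.53286231e+01,  7.09785079e-02,
        2.34153948e-02, -8.26861583e-05]), 'ee_pos': array([0.18225554, 0.51888955, 0.40413863]), 'eef_rot': array([-3.14052481e+00, -9.46001028e-05,  2.80376563e+00]), 'force': array([ 0.30730853,  0.54141787, -0.18184519]), 'moment': array([-0.04686263,  0.00904789,  0.02657079]), 'grip_force': 0.0, 'grip_width': 0.09396905028422409} 0.1804
scene [1.5808404  0.92433552 0.98849602] [[540.6661119    0.         283.7276332 ]
 [  0.         540.6661119  204.02996093]
 [  0.           0.           1.        ]] -0.1261124315956354
top [0.29551415 0.05770644 1.18759326] [[384.42455352   0.         276.8707873 ]
 [  0.         384.42455352 208.40034176]
 [  0.           0.           1.        ]] 0.014858001995851865
```

View pics/t0.png

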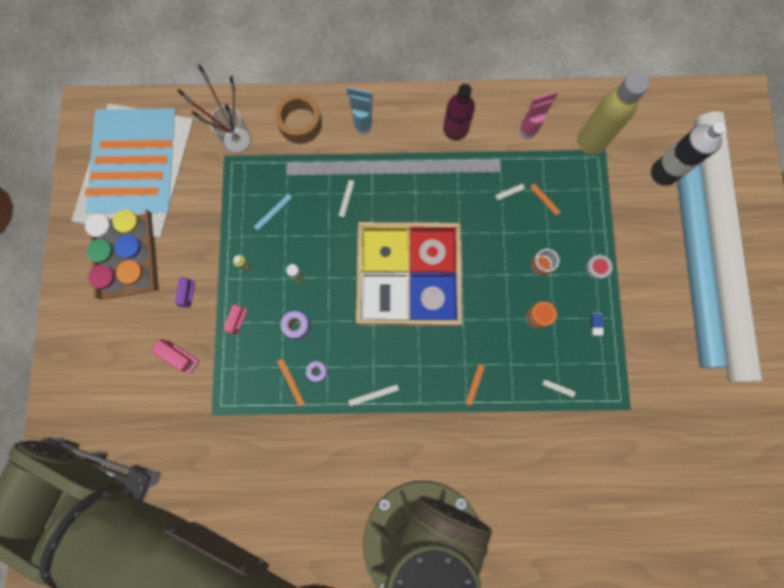

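View pics/s0.png

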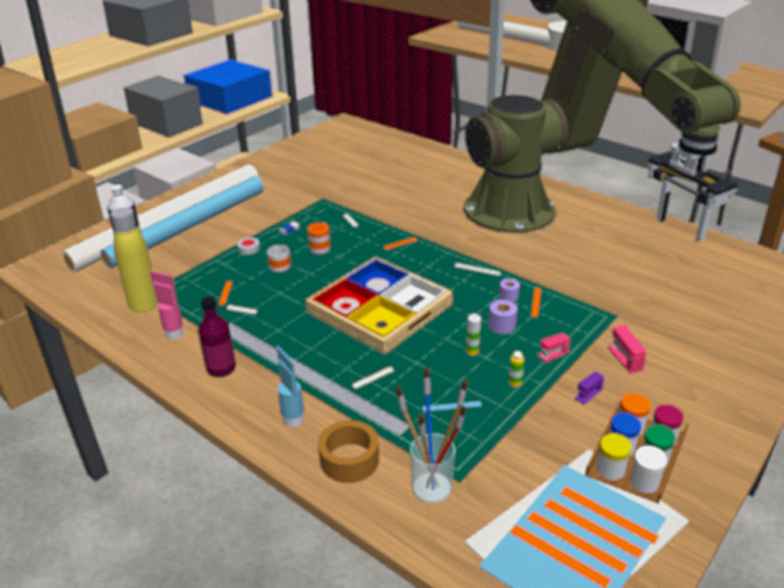

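Top view (1.4x pixels): staplers are small pink (235,319), larger pink (175,355) and purple (185,292). The small pink one is meant. Tapes are (294,324), large and meant, and (316,371), small. Glue sticks are (292,270), white cap and meant, and (239,261), open. Pots are (543,314), orange lid and meant, and (546,260), open. I'll confirm these in enlarged crops.

Run:
```python
from h import *
im=np.load("pics/top.npz")["img"]
def crop(x0,y0,x1,y1,s,fn): cv2.imwrite("pics/"+fn,cv2.resize(im[y0:y1,x0:x1],None,fx=s,fy=s,interpolation=cv2.INTER_CUBIC))
crop(100,170,240,275,5,"c1.png"); crop(250,150,440,240,4,"c2.png")
```

```text
(no output)
```

View pics/c1.png

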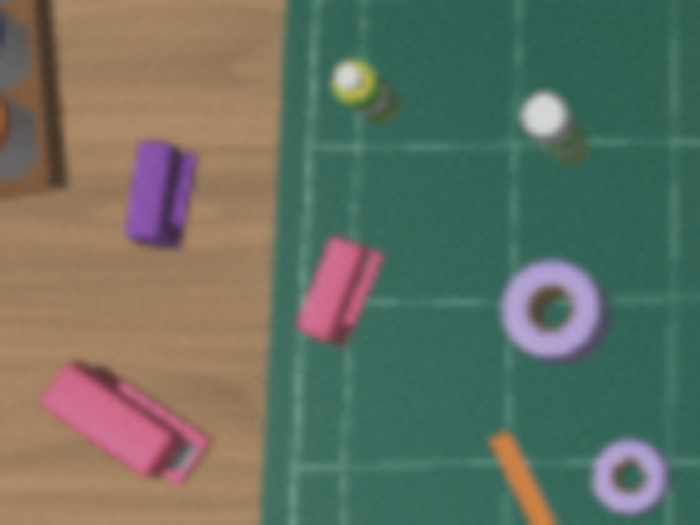

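View pics/c2.png

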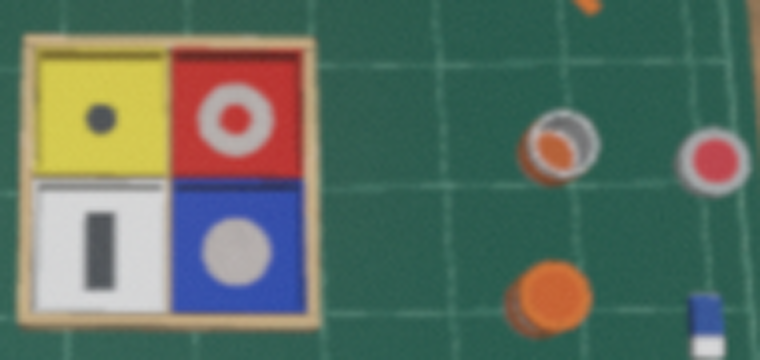

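The crops confirm all four: white cap disc at c1 (545,115), large tape at c1 (553,309), small pink stapler at c1 (335,290), and solid orange lid at c2 (555,297). The other pot is hollow, with a stain on its floor.

Run:
```python
from h import *
def c1(u,v): return 100+(u+.5)/5-.5,170+(v+.5)/5-.5
def c2(u,v): return 250+(u+.5)/4-.5,150+(v+.5)/4-.5
P=dict(glue=(c1(545,115),.088),tape=(c1(553,309),.050),st=(c1(333,290),.042),stA=(c1(352,243),.042),stB=(c1(315,333),.042),
 pot=(c2(555,297),.062),openpot=(c2(563,144),.048),openglue=(c1(353,82),.074),smalltape=(c1(629,476),.04),yel=(c2(100,118),.013),red=(c2(236,119),.013),blue=(c2(236,251),.013),white=(c2(99,251),.013),
 cor1=(c2(25,38),.036),cor2=(c2(315,40),.036),cor3=(c2(318,325),.036),cor4=(c2(20,324),.036))
for k,(p,z) in P.items(): print(k,world("top",*p,z).round(4))
# same in scene (1.4x)
S=dict(glue=((474,319),.088),pot=((318,229),.062),tape=((503,310),.050),yel=((382,323),.013),white=((416,299),.013),red=((346,304),.013),blue=((378,283),.013))
for k,(p,z) in S.items(): print("scene",k,world("scene",(p[0]+.5)/1.4-.5,(p[1]+.5)/1.4-.5,z).round(4))
o=ctrl.get_obs(); from scipy.spatial.transform import Rotation as Ro
print(Ro.from_euler("xyz",o["eef_rot"]).as_matrix().round(3))
```

```text
glue [0.5601 0.264  0.088 ]
tape [0.4502 0.2639 0.05  ]
st [0.4648 0.3981 0.042 ]
stA [0.4933 0.3878 0.042 ]
stB [0.4389 0.4077 0.042 ]
pot [ 0.4635 -0.2642  0.062 ]
openpot [ 0.5831 -0.2823  0.048 ]
openglue [0.5854 0.3818 0.074 ]
smalltape [0.3514 0.2187 0.04  ]
yel [0.6187 0.0702 0.013 ]
red [ 0.6162 -0.0371  0.013 ]
blue [ 0.5104 -0.0341  0.013 ]
white [0.5119 0.0722 0.013 ]
cor1 [0.678  0.1278 0.036 ]
cor2 [ 0.6727 -0.0988  0.036 ]
cor3 [ 0.4486 -0.0923  0.036 ]
cor4 [0.4525 0.1323 0.036 ]
scene glue [0.5658 0.2694 0.088 ]
scene pot [ 0.4692 -0.259   0.062 ]
scene tape [0.4594 0.2718 0.05  ]
scene yel [0.6143 0.0688 0.013 ]
scene white [0.4998 0.071  0.013 ]
scene red [ 0.6106 -0.039   0.013 ]
scene blue [ 0.5038 -0.0372  0.013 ]
[[-0.943  0.331 -0.   ]
 [ 0.331  0.943 -0.001]
 [ 0.    -0.001 -1.   ]]
```

```bash
cat >> h.py <<'E'
from scipy.spatial.transform import Rotation as Ro
def go(x,y,g,psi=0,A=None):
    """row taking the tool from its pose now to grasp point (x,y,g), tool y at angle 90deg+psi from world x"""
    o=ctrl.get_obs(); R=Ro.from_euler("xyz",o["eef_rot"])
    T=Ro.from_matrix([[-np.cos(psi),-np.sin(psi),0],[-np.sin(psi),np.cos(psi),0],[0,0,-1]])
    d=np.array([x,y,g+ctrl.tcp_to_grasp])-o["ee_pos"]
    print("shift cm",(R.inv().apply(d)*100).round(2),"turn",(R.inv()*T).as_rotvec().round(3),"t",round(o["time_s"],2),"w",round(o["grip_width"],4))
E
python3 -m jog '[[-40,-10.5,2.3,0,0,-0.34],[-40,-10.5,2.3,0,0,-0.34],[-40,-10.5,2.3,0,0,-0.34],[-40,-10.5,2.3,0,0,-0.34],[-40,-10.5,2.3,0,0,-0.34],[-40,-10.5,2.3,0,0,-0.34],[-40,-10.5,2.3,0,0,-0.34],[-40,-10.5,2.3,0,0,-0.34]]' 65
python3 -m jog '[[0,0,0,0,0,0],[0,0,0,0,0,0],[0,0,0,0,0,0]]'
python3 -c "
from h import *
go(.56,.264,.15)"
```

```text
time_s: 0.9
ee_pos: [0.5071, 0.2987, 0.3826]
eef_rot: [-3.141, -0.0, -3.14]
force: [-0.1, 1.4, 0.1]
grip_width: 0.0611
grip_force: 0.0
time_s: 1.2
ee_pos: [0.505, 0.301, 0.3829]
eef_rot: [-3.142, -0.0, -3.139]
force: [-0.8, 0.4, 0.5]
grip_width: 0.0612
grip_force: 0.0
shift cm [-5.49 -3.71  5.24] turn [-0.    -0.     0.003] t 1.2 w 0.0612
```

```bash
python3 -m jog '[[-2.7,-1.9,3.6,0,0,0],[-5.5,-3.7,7.2,0,0,0],[-5.5,-3.7,7.2,0,0,0],[-5.5,-3.7,7.2,0,0,0],[-5.5,-3.7,7.2,0,0,0]]'
python3 - <<'E'
from h import *
go(.56,.264,.055)
snap("scene","s1.png",(270,100,450,280),3.2);snap("top","t1.png")
a=cv2.imread("pics/s1.png");b=cv2.imread("pics/t1.png")[140:260,140:270]
b=cv2.resize(b,(220*130//120,220));
E
```

```text
time_s: 1.7
ee_pos: [0.56, 0.2647, 0.3125]
eef_rot: [3.141, 0.002, -3.138]
force: [-0.1, -0.8, -0.6]
grip_width: 0.0611
grip_force: 0.0
shift cm [ 0.01 -0.07  7.71] turn [0.001 0.002 0.004] t 1.7 w 0.0611
```

View pics/s1.png

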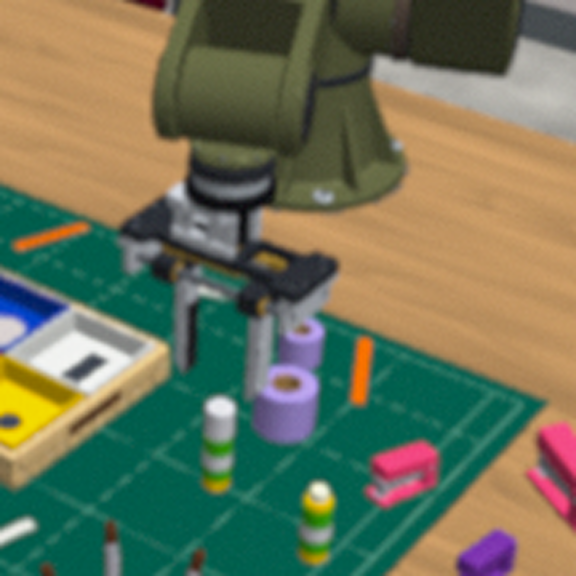

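The fingertips at (185,365) and (255,395) straddle the glue cap at (219,405). It is centred, so I'll descend and grip.

```bash
python3 -m jog '[[0,0,3,0,0,0],[0,0,5.5,0,0,0],[0,0,7.7,0,0,0],[0,0,7.7,0,0,0]]'
python3 -m jog '[[0,0,0,0,0,0],[0,0,0,0,0,0],[0,0,0,0,0,0],[0,0,0,0,0,0],[0,0,0,0,0,0],[0,0,0,0,0,0]]' 10 25
python3 -m jog '[[0,0,-2,0,0,0],[0,0,-5,0,0,0],[0,0,-8,0,0,0],[0,0,-8,0,0,0]]'
python3 -c "
from h import *
go(.6187,.0702,.13);go(.6187,.0702,.067,-.02)"
```

```text
time_s: 2.2
ee_pos: [0.5598, 0.2638, 0.2322]
eef_rot: [-3.14, -0.003, -3.139]
force: [-0.7, 0.2, -0.5]
grip_width: 0.061
grip_force: 0.0
time_s: 2.8
ee_pos: [0.5608, 0.2635, 0.2345]
eef_rot: [3.141, 0.001, -3.139]
force: [-1.4, 0.2, 4.7]
grip_width: 0.0258
grip_force: 25.0
time_s: 3.2
ee_pos: [0.5612, 0.2636, 0.3182]
eef_rot: [3.139, 0.006, -3.139]
force: [0.1, 1.0, -1.0]
grip_width: 0.0257
grip_force: 25.0
shift cm [ -5.71 -19.35   0.77] turn [0.002 0.006 0.002] t 3.2 w 0.0257
shift cm [ -5.67 -19.37   7.07] turn [0.002 0.006 0.022] t 3.2 w 0.0257
```

```bash
python3 -m jog '[[-1.5,-5,0,0,0,0],[-3,-9.5,0,0,0,0],[-4.3,-14,0,0,0,0],[-5.2,-18,0,0,0,0],[-5.7,-19.3,0,0,0,0],[-5.7,-19.3,0,0,0,0],[-5.7,-19.3,0,0,0,0],[-5.7,-19.3,0,0,0,0]]'
python3 -c "
from h import *
go(.6187,.0702,.066)"
```

```text
time_s: 4.0
ee_pos: [0.6179, 0.0721, 0.3137]
eef_rot: [3.141, -0.0, -3.138]
force: [-0.1, 0.0, -0.1]
grip_width: 0.0258
grip_force: 25.0
shift cm [-0.08 -0.19  6.73] turn [ 0.    -0.     0.004] t 4.0 w 0.0258
```

```bash
python3 -m jog '[[0,-0.2,3,0,0,0],[0,-0.2,5,0,0,0],[0,-0.2,6.2,0,0,0],[0,-0.2,6.7,0,0,0],[0,-0.2,6.7,0,0,0],[0,-0.2,6.7,0,0,0]]'
python3 -c "
from h import *
print(ctrl.get_obs()['force'],ctrl.get_obs()['ee_pos'])"
```

```text
time_s: 4.6
ee_pos: [0.6184, 0.0688, 0.2479]
eef_rot: [3.142, 0.001, -3.139]
force: [0.3, -0.1, -0.6]
grip_width: 0.0254
grip_force: 25.0
[ 0.30214805 -0.10546627 -0.595445  ] [0.61837504 0.0688417  0.24794526]
```

```bash
python3 -m jog '[[0,0,0.1,0,0,0],[0,0,0.2,0,0,0],[0,0,0.25,0,0,0],[0,0,0.25,0,0,0],[0,0,0.25,0,0,0]]'
```

```text
time_s: 5.1
ee_pos: [0.6183, 0.0686, 0.2455]
eef_rot: [3.142, 0.001, -3.139]
force: [-1.7, 0.3, 6.6]
grip_width: 0.0254
grip_force: 25.0
```

Contact at 6.6 N: the stick stands on the tub floor. I'll release it and head for the pot.

```bash
python3 -m jog '[[0,0,0,0,0,0],[0,0,0,0,0,0],[0,0,0,0,0,0],[0,0,0,0,0,0]]' 50
python3 -m jog '[[0,0,-2,0,0,0],[0,0,-5,0,0,0],[0,0,-9,0,0,0],[0,0,-9,0,0,0]]'
python3 -c "
from h import *
go(.4635,-.2642,.12)"
```

```text
time_s: 5.5
ee_pos: [0.6182, 0.0685, 0.2443]
eef_rot: [-3.142, -0.0, -3.139]
force: [0.8, -0.6, -0.0]
grip_width: 0.0467
grip_force: 0.0
time_s: 5.9
ee_pos: [0.6187, 0.0686, 0.34]
eef_rot: [3.141, 0.008, -3.139]
force: [-0.4, -0.1, -0.0]
grip_width: 0.0467
grip_force: 0.0
shift cm [ 15.62 -33.25   3.82] turn [0.    0.008 0.002] t 5.9 w 0.0467
```

```bash
python3 -m jog '[[2,-4,0,0,0,0],[4,-8.5,0,0,0,0],[6,-13,0,0,0,0],[8,-17.5,0,0,0,0],[10,-22,0,0,0,0],[12,-26,1,0,0,0],[14,-30,2,0,0,0],[15.6,-33.2,3,0,0,0]]' 88
python3 -m jog '[[0.4,-0.2,0.5,0,0,0],[0.4,-0.2,0.5,0,0,0],[0.4,-0.2,0.5,0,0,0]]'
python3 - <<'E'
from h import *
go(.4635,-.2642,.047)
snap("scene","s2.png",(150,80,360,255),3.2)
E
```

```text
time_s: 6.7
ee_pos: [0.4615, -0.2656, 0.3038]
eef_rot: [-3.141, -0.0, -3.14]
force: [-0.0, 0.8, 0.1]
grip_width: 0.0826
grip_force: 0.0
time_s: 7.0
ee_pos: [0.4594, -0.2651, 0.2995]
eef_rot: [3.141, 0.0, -3.139]
force: [0.7, -0.1, 0.4]
grip_width: 0.0826
grip_force: 0.0
shift cm [-0.41  0.09  7.21] turn [0.    0.    0.003] t 7.0 w 0.0826
```

View pics/s2.png

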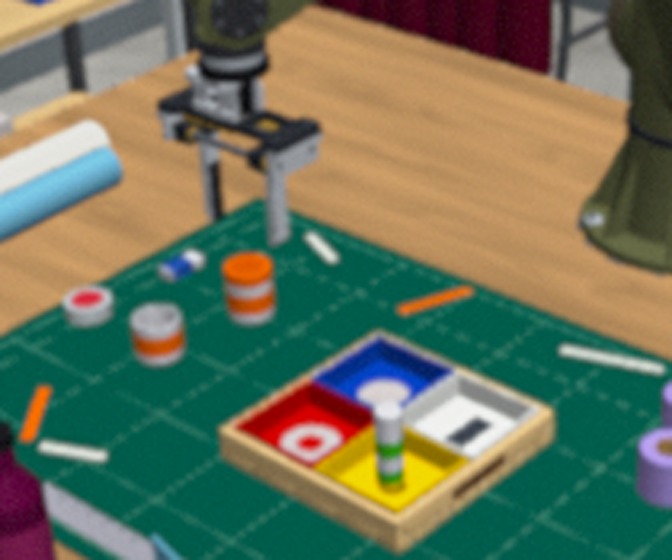

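The glue stick stands in the yellow tub at (388,445). The fingers (midpoint 247,230) hang centred over the orange lid (247,268).

```bash
python3 -m jog '[[-0.4,0,2,0,0,0],[-0.4,0.1,4.5,0,0,0],[-0.4,0.1,6.5,0,0,0],[-0.4,0.1,7.2,0,0,0],[-0.4,0.1,7.2,0,0,0]]'
python3 -m jog '[[0,0,0,0,0,0],[0,0,0,0,0,0],[0,0,0,0,0,0],[0,0,0,0,0,0],[0,0,0,0,0,0],[0,0,0,0,0,0]]' 30 30
python3 -m jog '[[0,0,-2,0,0,0],[0,0,-5,0,0,0],[0,0,-8,0,0,0],[0,0,-8,0,0,0]]'
python3 -c "
from h import *
go(.5104,-.0341,.12)"
```

```text
time_s: 7.55
ee_pos: [0.4633, -0.2641, 0.2272]
eef_rot: [3.141, -0.001, -3.138]
force: [0.5, 0.7, 0.4]
grip_width: 0.0824
grip_force: 0.0
time_s: 8.15
ee_pos: [0.463, -0.2648, 0.2279]
eef_rot: [-3.141, 0.001, -3.139]
force: [-0.5, 1.5, 4.7]
grip_width: 0.0514
grip_force: 30.0
time_s: 8.55
ee_pos: [0.4633, -0.2651, 0.311]
eef_rot: [-3.138, 0.005, -3.139]
force: [-0.4, -0.3, -2.5]
grip_width: 0.0512
grip_force: 30.0
shift cm [-4.75 23.09  1.  ] turn [-0.003  0.005  0.002] t 8.55 w 0.0512
```

```bash
python3 -m jog '[[-1,4.5,0,0,0,0],[-2,9,0,0,0,0],[-3,13.5,0,0,0,0],[-4,18,0,0,0,0],[-4.5,22,0,0,0,0],[-4.7,23.1,0,0,0,0],[-4.7,23.1,0,0,0,0],[-4.7,23.1,0,0,0,0]]'
python3 -m jog '[[0,0,2,0,0,0],[0,0,4,0,0,0],[0,0,5.5,0,0,0],[0,0,6,0,0,0],[0,0,6,0,0,0],[0,0,6,0,0,0]]'
python3 -c "
from h import *
go(.5104,-.0341,.0585)"
```

```text
time_s: 9.35
ee_pos: [0.5093, -0.0345, 0.3069]
eef_rot: [-3.141, -0.001, -3.14]
force: [0.9, -0.0, -0.6]
grip_width: 0.0512
grip_force: 30.0
time_s: 9.95
ee_pos: [0.5096, -0.0343, 0.2481]
eef_rot: [-3.141, 0.001, -3.14]
force: [-0.7, 0.8, -0.6]
grip_width: 0.0509
grip_force: 30.0
shift cm [-0.08  0.02  0.92] turn [-0.     0.001  0.001] t 9.95 w 0.0509
```

```bash
python3 -m jog '[[0,0,0.4,0,0,0],[0,0,0.7,0,0,0],[0,0,0.85,0,0,0],[0,0,0.95,0,0,0],[0,0,0.95,0,0,0],[0,0,0.95,0,0,0]]'
```

```text
time_s: 10.55
ee_pos: [0.5096, -0.0336, 0.2389]
eef_rot: [-3.141, 0.001, -3.139]
force: [-3.5, -0.0, 9.3]
grip_width: 0.0513
grip_force: 30.0
```

Contact at 9.3 N, so I'll release and go to the tape.

```bash
python3 -m jog '[[0,0,0,0,0,0],[0,0,0,0,0,0],[0,0,0,0,0,0],[0,0,0,0,0,0]]' 70
python3 -m jog '[[0,0,-2,0,0,0],[0,0,-5,0,0,0],[0,0,-8,0,0,0],[0,0,-8,0,0,0]]'
python3 -m jog '[[1,5,0,0,0,0],[2,10,0,0,0,0],[3,15,0,0,0,0],[4,20,0,0,0,0],[5,25,0,0,0,0],[6,29.7,0,0,0,0],[6,29.7,0,0,0,0],[6,29.7,0,0,0,0]]' 92
python3 - <<'E'
from h import *
go(.4502,.2639,.046)
snap("scene","s3.png",(230,100,420,270),3.2)
E
```

```text
time_s: 10.95
ee_pos: [0.5094, -0.0337, 0.2378]
eef_rot: [3.142, -0.0, -3.139]
force: [-0.1, -0.1, 0.2]
grip_width: 0.066
grip_force: 0.0
time_s: 11.35
ee_pos: [0.5099, -0.0338, 0.3215]
eef_rot: [-3.141, 0.006, -3.139]
force: [0.2, 0.2, 1.0]
grip_width: 0.0658
grip_force: 0.0
time_s: 12.15
ee_pos: [0.4483, 0.264, 0.3171]
eef_rot: [-3.141, -0.001, -3.137]
force: [-0.6, -0.4, -0.3]
grip_width: 0.0863
grip_force: 0.0
shift cm [-0.2  -0.    9.07] turn [-0.001 -0.001  0.005] t 12.15 w 0.0863
```

View pics/s3.png

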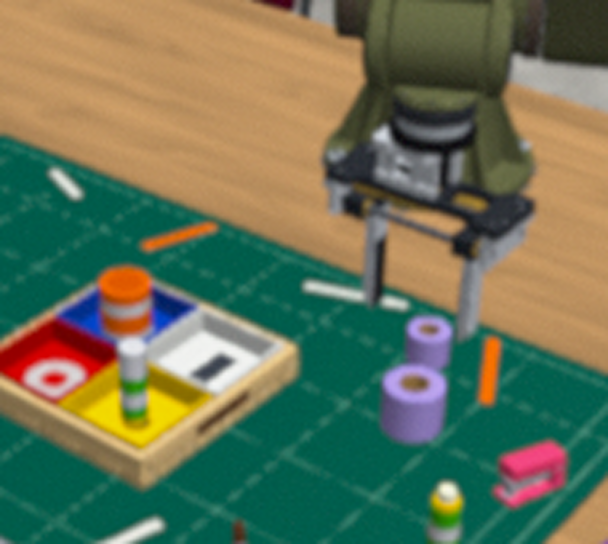

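The pot is in the blue tub at (125,300) and the glue is still standing. The fingers (midpoint 421,318) are above the large tape (414,382).

```bash
python3 -m jog '[[-0.3,0,2,0,0,0],[-0.3,0,5,0,0,0],[-0.3,0,8,0,0,0],[-0.3,0,9,0,0,0],[-0.3,0,9,0,0,0]]'
python3 -m jog '[[0,0,0,0,0,0],[0,0,0,0,0,0],[0,0,0,0,0,0],[0,0,0,0,0,0],[0,0,0,0,0,0],[0,0,0,0,0,0]]' 30 30
python3 -m jog '[[0,0,-2,0,0,0],[0,0,-5,0,0,0],[0,0,-9,0,0,0],[0,0,-13,0,0,0],[0,0,-13,0,0,0]]'
python3 - <<'E'
from h import *
go(.6162,-.0371,.17)
snap("scene","s4.png",(280,90,440,240),3.2)
E
```

```text
time_s: 12.7
ee_pos: [0.452, 0.2621, 0.227]
eef_rot: [-3.14, -0.002, -3.141]
force: [-0.5, 1.0, 0.9]
grip_width: 0.0862
grip_force: 0.0
time_s: 13.3
ee_pos: [0.4519, 0.2634, 0.2288]
eef_rot: [3.141, 0.001, -3.139]
force: [-0.8, 0.4, 7.7]
grip_width: 0.0584
grip_force: 30.0
time_s: 13.8
ee_pos: [0.452, 0.2634, 0.3631]
eef_rot: [3.138, 0.007, -3.139]
force: [-1.1, -0.2, -1.3]
grip_width: 0.0579
grip_force: 30.0
shift cm [-16.34 -30.09   1.29] turn [0.004 0.007 0.002] t 13.8 w 0.0579
```

View pics/s4.png

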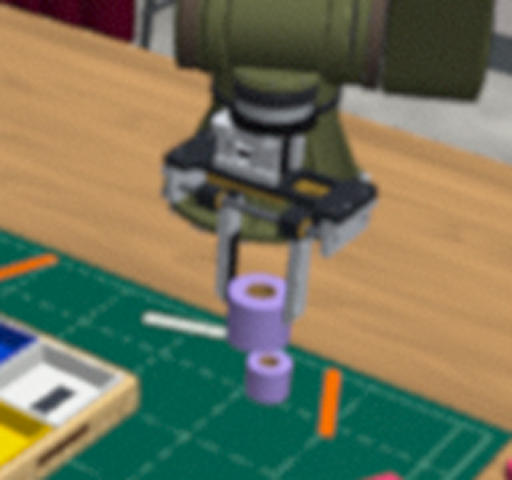

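The large tape is held level at (258,310), with the small one left on the mat at (268,375).

```bash
python3 -m jog '[[-2.2,-4,0,0,0,0],[-4.4,-8,0,0,0,0],[-6.6,-12,0,0,0,0],[-8.8,-16,0,0,0,0],[-11,-20,0,0,0,0],[-13,-24,0,0,0,0],[-15,-27.5,0,0,0,0],[-16.3,-30,0,0,0,0]]'
python3 -m jog '[[0,0,0,0,0,0],[0,0,0,0,0,0],[0,0,3,0,0,0],[0,0,6.5,0,0,0],[0,0,9.5,0,0,0],[0,0,10.5,0,0,0],[0,0,10.5,0,0,0],[0,0,10.5,0,0,0]]'
python3 -c "
from h import *
go(.6162,-.0371,.0594)"
```

```text
time_s: 14.65
ee_pos: [0.6161, -0.0389, 0.3559]
eef_rot: [3.142, -0.003, -3.141]
force: [-0.1, 0.6, -1.9]
grip_width: 0.0586
grip_force: 30.0
time_s: 15.45
ee_pos: [0.6156, -0.036, 0.2543]
eef_rot: [-3.141, 0.002, -3.139]
force: [-0.5, 0.5, -1.0]
grip_width: 0.0585
grip_force: 30.0
shift cm [-0.05 -0.11  1.45] turn [-0.     0.002  0.003] t 15.45 w 0.0585
```

```bash
python3 -m jog '[[0,-0.1,0.6,0,0,0],[0,-0.1,1,0,0,0],[0,-0.1,1.25,0,0,0],[0,-0.1,1.4,0,0,0],[0,-0.1,1.4,0,0,0],[0,-0.1,1.4,0,0,0]]'
```

```text
time_s: 16.05
ee_pos: [0.6154, -0.0375, 0.2398]
eef_rot: [-3.141, 0.0, -3.139]
force: [-4.3, 0.6, 7.2]
grip_width: 0.0581
grip_force: 30.0
```

```bash
python3 -m jog '[[0,0,0,0,0,0],[0,0,0,0,0,0],[0,0,0,0,0,0],[0,0,0,0,0,0]]' 74
python3 -m jog '[[0,0,-2,0,0,0],[0,0,-6,0,0,0],[0,0,-10,0,0,0],[0,0,-13,0,0,0],[0,0,-13,0,0,0]]'
python3 -m jog '[[1.5,4.5,0,0,0,0],[3,9,0,0,0,0],[4.5,13.5,0,0,0,0],[6,18,0,0,0,0],[7.5,22.5,0,0,0,0],[9,27,0,0,0,0],[10.5,31.5,0,0,0,0],[12,35,0,0,0,0]]' 65
python3 -c "
from h import *
go(.4648,.398,.12,-.35)"
```

```text
time_s: 16.45
ee_pos: [0.6154, -0.0374, 0.2389]
eef_rot: [-3.142, -0.0, -3.139]
force: [-0.2, 0.1, -0.4]
grip_width: 0.0694
grip_force: 0.0
time_s: 16.95
ee_pos: [0.6156, -0.0374, 0.3736]
eef_rot: [-3.141, 0.007, -3.139]
force: [-0.1, 0.8, -0.5]
grip_width: 0.0695
grip_force: 0.0
time_s: 17.75
ee_pos: [0.4935, 0.3145, 0.368]
eef_rot: [-3.141, -0.001, -3.139]
force: [0.4, 0.5, -0.4]
grip_width: 0.0611
grip_force: 0.0
shift cm [2.84 8.36 6.76] turn [-0.001 -0.001  0.353] t 17.75 w 0.0611
```

```bash
python3 -m jog '[[1,4,1,0,0,0.12],[2.8,8.3,3,0,0,0.25],[2.8,8.3,6,0,0,0.353],[2.8,8.3,6.8,0,0,0.353],[2.8,8.3,6.8,0,0,0.353],[2.8,8.3,6.8,0,0,0.353]]'
python3 - <<'E'
from h import *
go(.4648,.398,.034,-.35)
snap("scene","s5.png",(310,130,490,290),4); snap("top","t5.png",(90,150,330,250),3.3)
d=np.load("pics/scene.npz")
def pj(X):
    c=d["R"]@X+d["t"].ravel();q=c[:2]/c[2];q=q*(1+float(d["k1"])*(q@q));return d["K"][0,0]*q+d["K"][:2,2]
for z in (.042,.002): 
  p=pj(np.array([.4648,.398,z])); print((p-[310,130])*4)
E
```

```text
time_s: 18.35
ee_pos: [0.4671, 0.3946, 0.302]
eef_rot: [3.141, 0.001, 2.792]
force: [0.1, -0.2, 0.6]
grip_width: 0.0613
grip_force: 0.0
shift cm [0.34 0.23 8.76] turn [0.001 0.001 0.   ] t 18.35 w 0.0613
[341.87677811 442.81593858]
[336.06989813 486.68577108]
```

View pics/s5.png

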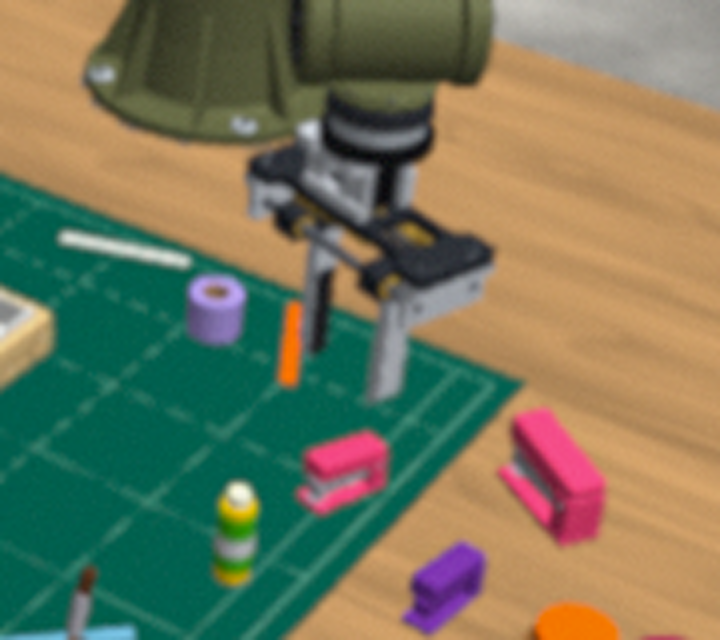

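View pics/t5.png

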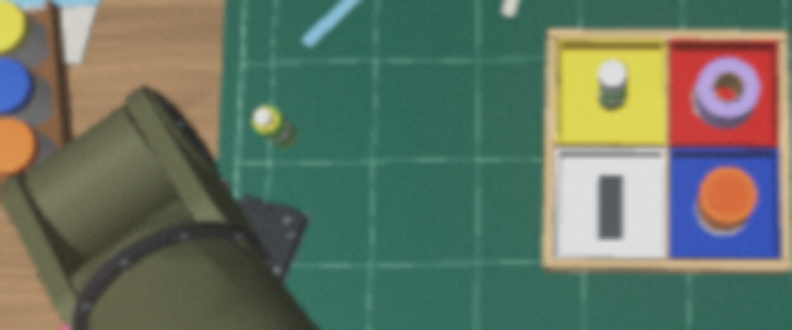

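The glue, tape and pot all sit in their tubs (612,80), (727,88) and (726,198). In the scene crop the fingers are aligned across the small pink stapler (345,470). I'll descend.

```bash
python3 -m jog '[[0.2,0.3,2,0,0,0],[0.2,0.3,5,0,0,0],[0.2,0.3,7.5,0,0,0],[0.2,0.3,8.7,0,0,0],[0.2,0.3,8.7,0,0,0]]'
python3 -m jog '[[0,0,0,0,0,0],[0,0,0,0,0,0],[0,0,0,0,0,0],[0,0,0,0,0,0],[0,0,0,0,0,0],[0,0,0,0,0,0]]' 5 25
python3 -m jog '[[0,0,-2,0,0,0],[0,0,-5,0,0,0],[0,0,-9,0,0,0],[0,0,-9,0,0,0],[0,0,-9,0,0,0]]'
python3 - <<'E'
from h import *
go(.5119,.0722,.125,0)
snap("scene","s6.png",(310,130,490,290),4)
E
```

```text
time_s: 18.95
ee_pos: [0.4658, 0.3984, 0.2133]
eef_rot: [-3.14, -0.001, 2.791]
force: [0.6, 0.5, 0.2]
grip_width: 0.0611
grip_force: 0.0
time_s: 19.55
ee_pos: [0.4657, 0.3988, 0.2143]
eef_rot: [3.141, 0.0, 2.791]
force: [-0.9, 0.8, 2.0]
grip_width: 0.0218
grip_force: 25.0
time_s: 20.05
ee_pos: [0.4655, 0.3987, 0.3042]
eef_rot: [3.141, 0.001, 2.791]
force: [0.3, 0.1, -2.0]
grip_width: 0.0214
grip_force: 25.0
shift cm [-15.57 -29.07  -0.13] turn [ 0.001  0.001 -0.351] t 20.05 w 0.0214
```

View pics/s6.png

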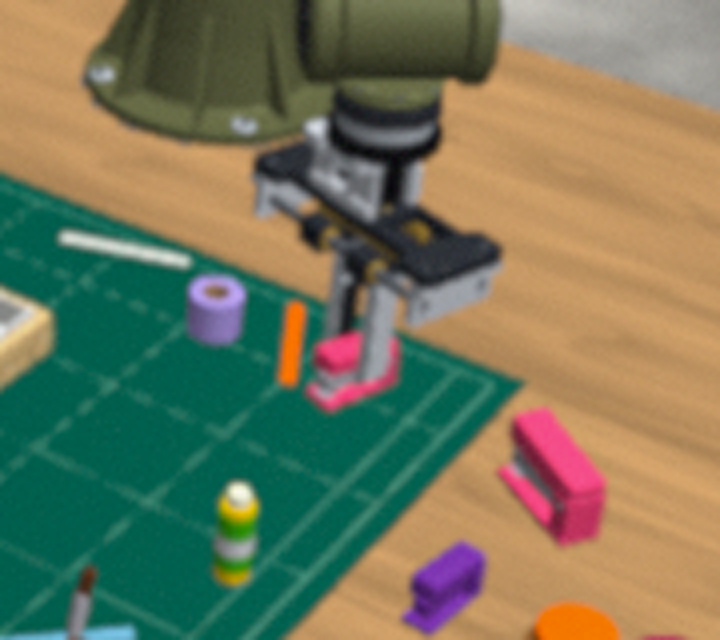

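The stapler is held level at (352,370), so I'll carry it to the white tub.

```bash
python3 -m jog '[[-2.2,-4,0,0,0,-0.05],[-4.4,-8,0,0,0,-0.1],[-6.6,-12,0,0,0,-0.15],[-8.8,-16,0,0,0,-0.2],[-11,-20,0,0,0,-0.25],[-13,-24,0,0,0,-0.3],[-14.8,-27.5,0,0,0,-0.34],[-15.6,-29.1,0,0,0,-0.34]]'
python3 -m jog '[[0,0,0,0,0,0],[0,0,0,0,0,0],[0,0,2.5,0,0,0],[0,0,5,0,0,0],[0,0,6.5,0,0,0],[0,0,6.5,0,0,0],[0,0,6.5,0,0,0]]'
python3 -c "
from h import *
go(.5119,.0722,.0448,-.01)"
```

```text
time_s: 20.9
ee_pos: [0.512, 0.069, 0.3024]
eef_rot: [-3.141, -0.003, 3.13]
force: [0.0, 0.1, -0.6]
grip_width: 0.0218
grip_force: 25.0
time_s: 21.6
ee_pos: [0.5121, 0.0727, 0.239]
eef_rot: [3.142, -0.001, 3.132]
force: [0.6, 0.4, 0.2]
grip_width: 0.0219
grip_force: 25.0
shift cm [ 0.02 -0.05  1.38] turn [ 0.    -0.001  0.   ] t 21.6 w 0.0219
```

```bash
python3 -m jog '[[0,0,0.6,0,0,0],[0,0,1,0,0,0],[0,0,1.2,0,0,0],[0,0,1.35,0,0,0],[0,0,1.4,0,0,0],[0,0,1.4,0,0,0]]'
```

```text
time_s: 22.2
ee_pos: [0.5121, 0.0718, 0.2252]
eef_rot: [3.142, 0.0, 3.131]
force: [-1.3, 0.6, 3.7]
grip_width: 0.0215
grip_force: 25.0
```

Contact. I'll release, lift and withdraw to the side.

```bash
python3 -m jog '[[0,0,0,0,0,0],[0,0,0,0,0,0],[0,0,0,0,0,0],[0,0,0,0,0,0]]' 42
python3 -m jog '[[0,0,-2,0,0,0],[0,0,-6,0,0,0],[0,0,-10,0,0,0],[0,0,-15,0,0,0],[0,0,-18,0,0,0],[0,0,-18,0,0,0]]'
python3 -m jog '[[3,4,0,0,0,0],[6,8,0,0,0,0],[9,12,0,0,0,0],[12,16,0,0,0,0],[15,20,0,0,0,0],[18,24,0,0,0,0],[18,28,0,0,0,0],[18,28,0,0,0,0]]'
python3 - <<'E'
from h import *
snap("scene","s7.png",(150,120,400,300),3); snap("top","t7.png",(120,140,460,280),2.3)
E
```

```text
time_s: 22.6
ee_pos: [0.5121, 0.0718, 0.2249]
eef_rot: [-3.142, -0.0, 3.131]
force: [0.1, 1.1, -0.2]
grip_width: 0.0396
grip_force: 0.0
time_s: 23.2
ee_pos: [0.5122, 0.0719, 0.4093]
eef_rot: [3.141, 0.007, 3.131]
force: [0.3, 0.5, 0.4]
grip_width: 0.0395
grip_force: 0.0
time_s: 24.0
ee_pos: [0.3341, 0.3568, 0.4038]
eef_rot: [-3.141, -0.001, 3.135]
force: [0.8, -0.6, 0.7]
grip_width: 0.0394
grip_force: 0.0
```

View pics/s7.png

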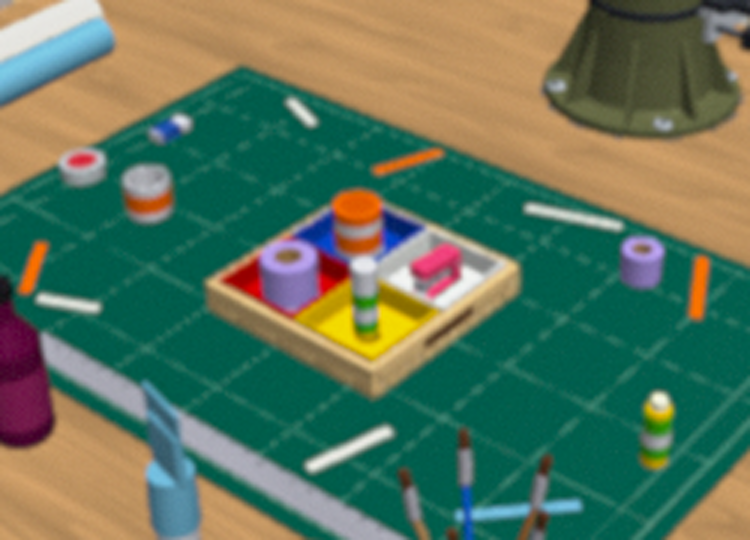

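View pics/t7.png

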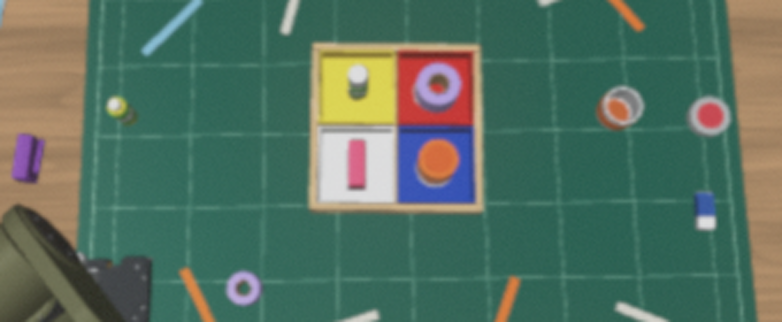

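All four items sit upright in their own tubs, and the open glue stick and open pot have not moved.

```bash
python3 -c "
from station import ctrl
print(ctrl.hand_in())"
```

```text
the job is handed in; nothing more can be done
None
```

The job is handed in at about 24 s: the last pictures show the capped glue stick, lidded pot, tape and small pink stapler each in its tub, and the open glue stick and open pot untouched; no verdict was returned.

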